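# Index the drying turret and stopper the flask

### The job

The blue glass flask under the air nozzle is dry: turn the turret counter-clockwise (seen from above) by one click with its red post, so that the flask comes out from under the nozzle and the turret rests in its next notch. Then take the green stopper from the rack and lower it by hand, without dropping it, into the neck of that flask until its collar sits flat on the rim, and let go. Leave the other stoppers and everything else on the bench where they are.

Things in the scene. Friction and masses are not known exactly. Their poses are not given: they have to be found in the camera images.
- station: fixed white base of the turret, 300 mm across. Origin: on the turret's vertical axis, at bench height. In its axes a steel air nozzle stands 125 mm from the axis, 85 deg counter-clockwise from x, its tip 174 mm above the bench (20 mm over the flask's rim). A black arm, 20 mm wide, top at 248 mm, runs outward from it to a slim steel column 245 mm from the axis.
- turret (a joint): angle (rad) of the aluminium turret plate (356 mm across, top 44 mm above the bench) about its vertical axis, positive counter-clockwise from above. A spring pawl holds it in notches at 0 (start, within 0.04), 1.257 (one click, 72 deg) and 2.513. Past halfway it pulls on to the next notch when let go; turning takes up to 6 N at the post. The flasks are clamped to the plate.
- post (a point): centre of the top of the red upright post on the turret plate, 18 mm in diameter, standing 84 mm above the plate (top 128 mm above the bench), 125 mm from the turret's axis. It is for turning the turret: grip it from above or push it sideways.
- neck (a point): centre of the rim of the open blue glass flask clamped on the turret, 154 mm above the bench, z up, 125 mm from the turret's axis. The neck is 39 mm across outside, its straight bore 30 mm, the flask 68 mm across at its foot, 110 mm tall. It moves with the turret; at the start it is under the nozzle.
- stopper: green stopper, 86 mm tall, 60 g. Origin: centre of the small (lower) end of its plug, z up its axis. The plug tapers from 19 mm across to 27 mm at height 38 mm; flat collar 44 mm across from height 38 to 44 mm; round handle 26 mm across from 44 to 86 mm. It starts hanging upright by its collar in one of the rack's three holes, origin 12 mm above the bench.
- rack: fixed white block 235 x 80 x 50 mm (long side along its x) with three 31 mm through holes, 75 mm apart along x, one stopper in each in varying order. Origin: centre of the underside.
- stopper_orange: orange stopper, same shape as the green one, in another hole of the rack; stays there
- stopper_grey: grey stopper, same shape, in another hole of the rack; stays there
- amber_bottle: amber bottle 72 mm across, 160 mm tall, on the bench; bystander; origin centre of underside
- reagent_jar: white jar with blue cap, 70 mm across, 100 mm tall; bystander; origin centre of underside
- petri: clear closed petri dish 94 mm across, 22 mm tall; bystander; origin centre of underside
- timer: yellow timer 60 x 75 x 30 mm; bystander; origin centre of underside

How it is judged:
On the way, in this order (a step that is already met when the one before it is completed fails the run):
1. the turret has been turned one click and rests in the next notch (value of joint turret between 1.1866 and 1.3266 rad and velocity of joint turret between -0.05 and 0.05 rad/s), for 0.3 s.
2. the green stopper is in the neck of the blue flask by at least 15 mm, still held by the fingers (z of stopper in the frame of neck between -0.045 and -0.015 m and horizontal distance between stopper and neck below 0.008 m and contact force between the fingers and stopper above 0.5 N and value of joint turret between 1.1866 and 1.3266 rad), for 0.1 s.
At the end, for the whole second after the job is handed in: The turret rests in its second notch (1.257 within 0.07 rad). The green stopper stands in the blue flask's neck, upright within 0.06 rad, its plug's small end within 4 mm of the neck's axis and its collar on the rim (within 2.5 mm above), at rest and let go (value of joint turret between 1.1866 and 1.3266 rad and z of stopper in the frame of neck between -0.041 and -0.0355 m and horizontal distance between stopper and neck below 0.004 m and angle between the z axis of stopper and the z axis of neck, either way round below 0.06 rad and linear speed of stopper below 0.02 m/s and contact force between the fingers and stopper below 0.1 N); the robot touches nothing.
It fails at once if the orange or the grey stopper has been moved by more than 20 mm (distance of any of stopper_orange, stopper_grey from where it was at the start of the episode above 0.02 m).
It fails at once if a bottle, jar, dish or timer on the bench has been moved by more than 30 mm (distance of any of amber_bottle, reagent_jar, petri, timer from where it was at the start of the episode above 0.03 m).
It also fails if it takes over 61 s, if anything falls off the work surface, if the arm or the gripper's body presses on something with over 40 N, if the wrist force passes 120 N, or if a joint passes its speed limit or range.

### The arm

A 6-joint arm with a two-finger parallel gripper is mounted at the origin on the work surface. World frame = base frame: x ahead of the robot, y to its left, z up, the work surface at z = 0. Lengths are in m, angles in rad, forces in N, time in s.
With the tool pointing down it reaches from about 0.35 to 0.725 m from the base axis. Payload 6 kg.
Tool frame: the origin (TCP) lies midway between the tips of the shut fingers; the grasp point (between the pads) lies 19 mm behind it; z points along the fingers, y is the line along which they close (so a half turn about z gives the same grasp; the last joint's range is limited). The gripper opens to 85 mm and grips with 20 to 120 N. Pads are 22 mm wide; open, the fingers measure 114 mm over their backs; the gripper's body (76 mm by 85 mm) begins 54 mm behind the grasp point. The pads swing forward as they close: fully open they stand 13 mm farther back than shut.
Start: joints at [-0.769, 0.04, 0.085, 0, -1.615, -0.334], TCP at [0.271, -0.536, 0.231] pointing down, gripper open.
Joint ranges: [-2.56, 2.56], [-1.29, 2.01], [-1.08, 1.49], [-3.29, 1.98], [-2.81, -0.18], [-2.99, 2.99]. Speed limits (rad/s): [2.57, 2.57, 3.01, 3.14, 3.14, 3.14].

### API

Orientations are given as a unit quaternion [w, x, y, z].
In Python, from plant import robot gives the robot as it stands.
- The arm moves only by the shell command python3 -m jog 'ROWS' [FORCE]. ROWS is JSON, a list that holds one entry, the list of rows, each a list of 7 numbers: the opening, from -1 (shut) to 1 (fully open), then the shift along the tool's x, y, z normalised to -1 to 1, where 1 is 0.4 m, then the turn, a rotation vector about the tool's x, y, z normalised to -1 to 1, where 1 is 60 degrees. In form: [[[hand, x, y, z, wx, wy, wz], ...]]. A call has 1 to 12 rows; each row is the pose to reach, as a shift and turn from the pose commanded when the call began, along the tool's axes at that moment; what a row does not reach only later rows make up. A row lasts 1/10 s, in which the tool goes at most 50 mm and 8.59 degrees, less where a joint would pass 70% of its speed; a pose out of reach is approached as far as the arm can. A call with a number of a shift or a turn outside -1 to 1 is refused whole. A call with a gripper value outside its range is refused whole. The fingers move at their own pace and stop on an object; FORCE is the grip in N (left out, the last holds). Time passes only in rows, so rows that repeat a pose let the fingers close. It gives the time, the measured TCP pose, the force, the opening and the grip force at its end, in the units of the state.
- robot.observe(): the state, without advancing time (a new reading comes with each control period).
- robot.camera(name): name is "scene" or "side" or "wrist"; returns (picture, depth): 480x640x3 uint8, red, green, blue; 480x640 float32, m along the optical axis (not along the pixel's ray), 0 where there is no reading.
- robot.calibration(name): a dict with "mtx" (3x3 intrinsics, pixels), "pose" (4x4, takes a point from camera to world coordinates); the wrist camera has in their place "T_tool_cam" (4x4, takes a point from camera to tool coordinates, whose origin is the TCP and whose axes are the flange's). Camera axes: x right, y down, z forward; pixel columns grow to the right and rows downward; lengths in m; the calibration is good to about 2 mm. A picture is of the moment at which its call begins: read the wrist's pose just before it. calibration takes no time and is no camera call.
- robot.sign_off(): hands the job in; it is judged then, once.
Trained networks look in the newest picture that a camera, given by its name, has taken for a name from the list of things; names that differ only in an ending like _2 or _b are one class to them, and where a whole thing is asked for, a point or a joint stands for the part that bears it (a point fixed in the world has none). Each returns a list of dicts, best first, with "p" (0 to 1); they miss things now and then, are a little off and sometimes report something else, mostly with a low value. They report only what shows in the picture. A call takes as long as a camera call.
- robot.spot_in(name, camera): "extent" ([centre column, centre row, width, height] in pixels, round what is visible of it).
The state is a dict: "clock": time; "joints": joint angles; "joint_vel": joint speeds; "joint_efforts": joint torques, N m; "ee_pos": TCP position; "tool_rot": TCP orientation; "contact_force": force on the tool from outside, world axes, zero at the start; "wrist_torque": the same for the moment, N m; "finger_gap": finger opening in m; "finger_force": force on a finger pad.
Only numpy, scipy, OpenCV 4.12 (cv2) and the standard library are available. Lean on these libraries where they do the work, as an engineer would, in place of code of your own. Each camera call takes 0.05 s, during which the arm holds its last target. There are 200 camera calls.

## Working session

There is one attempt and no reset: what is moved stays moved. The work goes in short steps, Python scripts to look and compute and a shell command to move; the robot and the scene stay as the last step left them, time stands still between calls to the robot, and variables do not carry over. Pictures are saved under pics/ and viewed, at most 10 in all, crops included, and the job is handed in when it is done.

```bash
ls; mkdir -p pics
cat > h.py <<'E'
import numpy as np, cv2
from plant import robot
from scipy.spatial.transform import Rotation as R
def grab(name, fn=None):
    st=robot.observe(); img,d=robot.camera(name); c=robot.calibration(name)
    if 'pose' in c: P=np.array(c['pose'])
    else:
        T=np.eye(4); q=st['tool_rot']; T[:3,:3]=R.from_quat([q[1],q[2],q[3],q[0]]).as_matrix(); T[:3,3]=st['ee_pos']
        P=T@np.array(c['T_tool_cam'])
    if fn: cv2.imwrite(fn,img[:,:,::-1])
    K=np.array(c['mtx']); v,u=np.mgrid[:480,:640]
    X=np.stack([(u-K[0,2])/K[0,0]*d,(v-K[1,2])/K[1,1]*d,d],-1)@P[:3,:3].T+P[:3,3]
    X[d==0]=np.nan
    return img,d,X,K,P
E
python3 - <<'E'
from h import *
print(robot.observe())
for n in ['scene','side']:
    img,d,X,K,P=grab(n,f'pics/{n}0.png')
    print(n,P[:3,3].round(3),P[:3,2].round(2))
    for t in ['post','neck','stopper','stopper_orange','stopper_grey','rack','station','turret','amber_bottle','reagent_jar','petri','timer']:
        for r in robot.spot_in(t,n)[:2]:
            c,w=r['extent'][:2],r['extent']; x=X[int(np.clip(c[1],0,479)),int(np.clip(c[0],0,639))]
            print(t,round(r['p'],2),np.round(w),x.round(3))
E
```

```text
pics
{'clock': 0.0, 'joints': array([-7.69350508e-01,  4.08443991e-02,  8.37955739e-02, -4.84438939e-04,
       -1.61544123e+00, -3.33720225e-01]), 'joint_vel': array([ 9.78475694e-04, -1.23150424e-03,  5.18993952e-04,  2.29439293e-03,
        8.90152807e-04, -3.31575580e-05]), 'joint_efforts': array([-4.30744694e-04, -3.68195772e+01,  3.47414410e+01,  6.93214372e+00,
       -5.26700896e-03, -1.81006885e-05]), 'ee_pos': array([ 0.27046893, -0.53522958,  0.23024791]), 'tool_rot': array([-2.51225414e-04, -2.31747116e-01,  9.72775667e-01,  8.44168254e-04]), 'contact_force': array([ 1.03999968,  0.51038612, -0.65227606]), 'wrist_torque': array([0.02632064, 0.00575943, 0.02715667]), 'finger_force': 0.0, 'finger_gap': 0.08542454674573526}
scene [ 1.272 -0.557  0.881] [-0.57  0.54 -0.62]
post 0.94 [334. 239. 120. 116.] [0.548 0.176 0.044]
neck 0.57 [333. 239. 125. 119.] [0.544 0.176 0.042]
stopper 0.88 [213. 320.  19.  23.] [ 0.589 -0.272  0.073]
stopper 0.69 [331. 239. 122. 117.] [0.542 0.17  0.044]
stopper_orange 0.51 [190. 305.  16.  25.] [ 0.515 -0.288  0.079]
stopper_grey 0.83 [170. 29
[... 744 characters left out ...]
 0.089]
stopper_orange 0.72 [288. 412.  29.  33.] [ 0.508 -0.3    0.086]
stopper_orange 0.31 [323. 254. 150. 124.] [0.584 0.142 0.057]
stopper_grey 0.77 [243. 426.  27.  37.] [ 0.437 -0.317  0.083]
rack 0.79 [288. 427. 153.  94.] [ 0.506 -0.307  0.056]
rack 0.39 [246. 224.  25.  24.] [0.379 0.325 0.031]
station 0.65 [320. 227. 155. 181.] [0.584 0.243 0.067]
turret 0.79 [321. 251. 149. 130.] [0.582 0.152 0.058]
turret 0.59 [445. 444.  53.  67.] [ 0.734 -0.374  0.102]
amber_bottle 0.93 [440. 351.  49.  82.] [ 0.768 -0.215  0.111]
reagent_jar 0.86 [444. 444.  50.  68.] [ 0.734 -0.374  0.102]
petri 0.7 [317. 190.  30.  21.] [0.586 0.514 0.022]
timer 0.94 [247. 224.  26.  21.] [0.385 0.325 0.031]
```

Run:
```python
import cv2,numpy as np
a=cv2.imread('pics/scene0.png')[150:330,240:440]; b=cv2.imread('pics/side0.png')[120:330,220:420]
a=cv2.resize(a,(400,360)); b=cv2.resize(b,(400,420)); o=np.zeros((420,800,3),np.uint8); o[:360,:400]=a;o[:,400:]=b
cv2.imwrite('pics/c0.png',o)
```

```text
(no output)
```

View pics/c0.png

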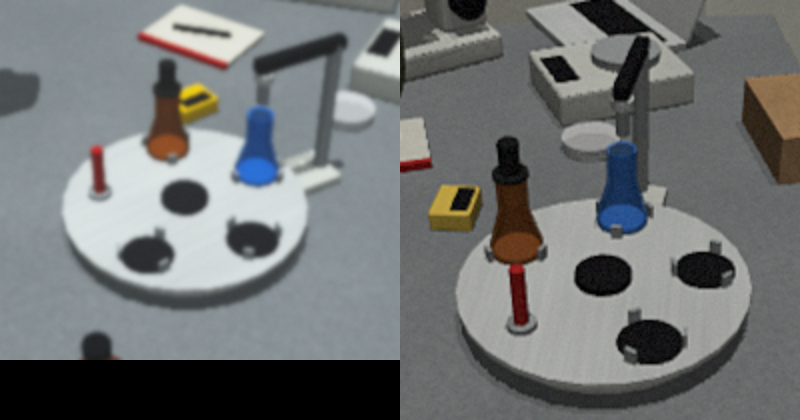

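View pics/side0.png

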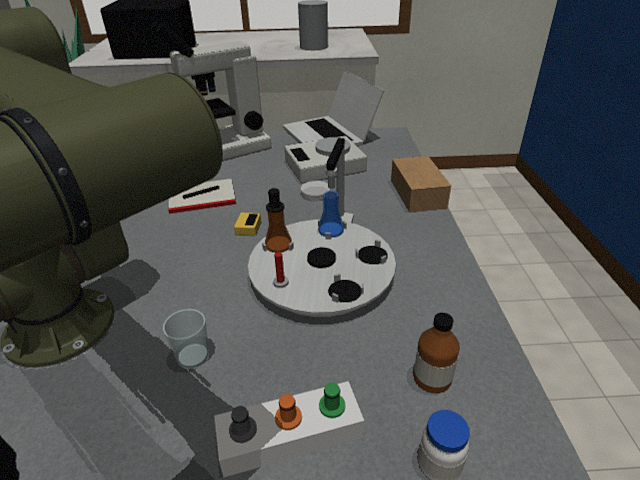

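The blue flask sits under the nozzle at about (331,215) in the side view, the red post at (279,265). A stoppered amber flask stands between them, and the green stopper is the right-hand one in the rack at (333,400). Next I'll measure their positions precisely.

```bash
cat > m.py <<'E'
from h import *
def circ(p):
    A=np.c_[2*p,np.ones(len(p))]; 
    for _ in range(3):
        s=np.linalg.lstsq(A,(p**2).sum(1),rcond=None)[0]
    return s[:2],np.sqrt(s[2]+s[:2]@s[:2])
def meas(n,fn=None):
    img,d,X,K,P=grab(n,fn)
    hsv=cv2.cvtColor(img,cv2.COLOR_RGB2HSV); H,S,V=[hsv[...,i].astype(int) for i in range(3)]
    z=X[...,2]; pl=(abs(z-.044)<.006)&(S<60)&(V>90)&(np.hypot(X[...,0]-.57,X[...,1]-.17)<.25)
    nn,l,st,ce=cv2.connectedComponentsWithStats(pl.astype(np.uint8)); k=1+np.argmax(st[1:,4])
    cs,_=cv2.findContours((l==k).astype(np.uint8),0,1); hull=cv2.convexHull(max(cs,key=len))[:,0]
    # rays of hull to plane z=.044
    def ray(uv,zz):
        r=np.c_[(uv[:,0]-K[0,2])/K[0,0],(uv[:,1]-K[1,2])/K[1,1],np.ones(len(uv))]@P[:3,:3].T
        return (P[:3,3]+r*((zz-P[2,3])/r[:,2])[:,None])[:,:2]
    p=ray(hull.astype(float),.044); c,r=circ(p)
    res=abs(np.hypot(*(p-c).T)-r); 
    for _ in range(5):
        g=res<max(.003,np.median(res)*1.5); c,r=circ(p[g]); res=abs(np.hypot(*(p-c).T)-r)
    print(n,'turret c',c.round(4),'r',r.round(4),g.sum(),len(p))
    near=np.hypot(X[...,0]-c[0],X[...,1]-c[1])<.2
    for nm,m in [('post',((H<6)|(H>174))&(S>150)&near&(z>.06)),('blue',(H>100)&(H<125)&(S>120)&near&(z>.06)),('bluetop',(H>100)&(H<125)&(S>120)&near&(z>.13)),
      ('amber',(H>5)&(H<20)&(S>100)&near&(z>.06)),('green',(H>50)&(H<80)&(S>100)&(z>.05)&(X[...,1]<0)),('greentop',(H>50)&(H<80)&(S>100)&(z>.09)&(X[...,1]<0)),('orange',(H>5)&(H<15)&(S>150)&(z>.05)&(X[...,1]<-.25)&(X[...,0]<.65))]:
        q=X[m]
        if len(q)<4: print(nm,len(q)); continue
        mm=np.median(q,0); q=q[np.hypot(*(q-mm)[:,:2].T)<.045]; mm=q.mean(0)
        print(nm,len(q),mm.round(4),'zmax',np.percentile(q[:,2],98).round(3),'ang',np.degrees(np.arctan2(*(mm[:2]-c)[::-1])).round(1),'rad',np.hypot(*(mm[:2]-c)).round(3))
    return c
if __name__=='__main__':
    for n in ['scene','side']: meas(n)
E
python3 m.py
```

```text
scene turret c [0.5833 0.1324] r 0.1777 40 40
post 46 [0.4894 0.0511 0.1031] zmax 0.128 ang -139.1 rad 0.124
blue 491 [0.6209 0.2453 0.1057] zmax 0.153 ang 71.6 rad 0.119
bluetop 150 [0.6135 0.2538 0.1437] zmax 0.154 ang 76.0 rad 0.125
amber 367 [0.4885 0.1895 0.0973] zmax 0.147 ang 148.9 rad 0.111
green 260 [ 0.5854 -0.2743  0.072 ] zmax 0.099 ang -89.7 rad 0.407
greentop 72 [ 0.5821 -0.2727  0.0958] zmax 0.1 ang -90.2 rad 0.405
orange 247 [ 0.5125 -0.2911  0.0728] zmax 0.099 ang -99.5 rad 0.429
side turret c [0.5813 0.1345] r 0.1772 45 45
post 186 [0.485  0.0496 0.1001] zmax 0.13 ang -138.6 rad 0.128
blue 711 [0.6113 0.2416 0.1078] zmax 0.156 ang 74.3 rad 0.111
bluetop 215 [0.6122 0.2506 0.1499] zmax 0.246 ang 75.1 rad 0.12
amber 690 [0.4766 0.184  0.1009] zmax 0.157 ang 154.7 rad 0.116
green 627 [ 0.5784 -0.2771  0.0745] zmax 0.1 ang -90.4 rad 0.412
greentop 198 [ 0.5787 -0.2731  0.0979] zmax 0.101 ang -90.4 rad 0.408
orange 654 [ 0.5063 -0.2942  0.0746] zmax 0.1 ang -99.9 rad 0.435
```

```bash
cat > w.py <<'E'
from h import *
def row(pos,yaw,verbose=True):
    """relative shift/turn (normalised) to tool-down pose at pos with tool y axis at yaw deg (mod 180)"""
    st=robot.observe(); q=st['tool_rot']; R0=R.from_quat([q[1],q[2],q[3],q[0]]).as_matrix(); p0=np.array(st['ee_pos'])
    best=None
    for a in (yaw,yaw+180):
        a=np.radians(a); y=np.array([np.cos(a),np.sin(a),0]); z=np.array([0,0,-1.]); x=np.cross(y,z)
        rv=R.from_matrix(R0.T@np.c_[x,y,z]).as_rotvec()/np.radians(60)
        if best is None or np.linalg.norm(rv)<np.linalg.norm(best): best=rv
    s=R0.T@(np.array(pos)-p0)/.4
    if verbose: print(np.r_[s,best].round(4).tolist(),'p0',p0.round(4),'yaw0',np.degrees(np.arctan2(R0[1,1],R0[0,1])).round(1),'t',st['clock'])
    return np.r_[s,best]
E
python3 - <<'E'
from w import *
print(np.array(robot.calibration('wrist')['T_tool_cam']).round(3).tolist())
row([.377,-.22,.24],-57); row([.47,.04,.25],-51)
E
```

```text
[[-0.0, -0.956, -0.293, 0.076], [1.0, -0.0, -0.0, 0.001], [0.0, -0.293, 0.956, -0.143], [0.0, 0.0, 0.0, 1.0]]
[-0.5932, 0.584, -0.0218, 0.0001, -0.0, -0.1033] p0 [ 0.2706 -0.5355  0.2312] yaw0 116.8 t 1.4
[-1.0938, 1.0594, -0.0468, 0.0001, -0.0, -0.2033] p0 [ 0.2706 -0.5355  0.2312] yaw0 116.8 t 1.4
```

```bash
python3 -m jog '[[[0,-0.09,0.09,-0.02,0,0,-0.05],[0,-0.18,0.18,-0.04,0,0,-0.1],[0,-0.27,0.26,-0.05,0,0,-0.15],[0,-0.36,0.35,-0.05,0,0,-0.2],[0,-0.45,0.44,-0.05,0,0,-0.2],[0,-0.54,0.52,-0.05,0,0,-0.2],[0,-0.63,0.61,-0.05,0,0,-0.2],[0,-0.72,0.7,-0.05,0,0,-0.2],[0,-0.81,0.78,-0.05,0,0,-0.2],[0,-0.89,0.86,-0.05,0,0,-0.2],[0,-0.96,0.93,-0.05,0,0,-0.2],[0,-0.98,0.95,-0.05,0,0,-0.2]]]' 20
python3 - <<'E'
from m import *
from w import row
meas('wrist','pics/w1.png'); row([.484,.056,.24],-51)
E
```

```text
clock: 2.6
ee_pos: [0.4496, -0.0165, 0.2509]
tool_rot: [-0.0, -0.334, 0.943, 0.0]
contact_force: [0.2, -1.1, 0.0]
finger_gap: 0.0426
finger_force: 0.0
wrist turret c [0.5776 0.1353] r 0.1761 37 42
post 1
blue 0
bluetop 0
amber 754 [0.4598 0.1822 0.0701] zmax 0.082 ang 158.3 rad 0.127
green 1014 [ 0.5709 -0.2639  0.0618] zmax 0.098 ang -91.0 rad 0.399
greentop 110 [ 0.5716 -0.2597  0.0973] zmax 0.099 ang -90.9 rad 0.395
orange 1808 [ 0.5    -0.2814  0.0736] zmax 0.099 ang -100.5 rad 0.424
[-0.1811, 0.0872, 0.0271, 0.0007, -0.0002, 0.0001] p0 [ 0.4497 -0.0167  0.2508] yaw0 129.0 t 2.65
```

View pics/w1.png

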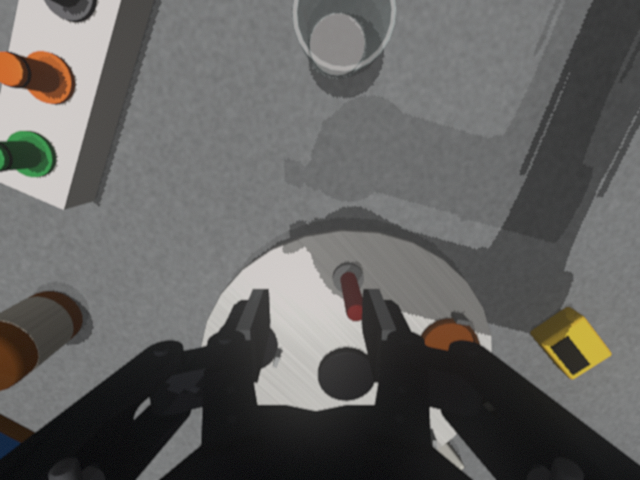

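Seen from the wrist, the red post runs from its base at about (348,275) to its top at (357,312). I'll intersect those pixel rays with the known heights.

Run:
```python
from h import *
from w import row
img,d,X,K,P=grab('wrist')
for u,v,z in [(356,314,.128),(348,277,.048),(346,373,.044)]:
    r=P[:3,:3]@np.array([(u-K[0,2])/K[0,0],(v-K[1,2])/K[1,1],1]); p=P[:3,3]+r*(z-P[2,3])/r[2]; print(p.round(4),X[v,u].round(4))
hsv=cv2.cvtColor(img,cv2.COLOR_RGB2HSV); m=((hsv[...,0]<8)|(hsv[...,0]>172))&(hsv[...,1]>110); m[:250]=0; m[330:]=0;m[:,:330]=0;m[:,385:]=0
q=X[m]; print(m.sum(), [np.nanmedian(q[abs(q[:,2]-h)<.012],0).round(4) for h in (.07,.09,.11,.125)])
```

```text
[0.4829 0.0573 0.128 ] [0.4828 0.0571 0.1285]
[0.4819 0.0569 0.048 ] [0.4772 0.0507 0.0656]
[0.5813 0.1393 0.044 ] [0.5751 0.1328 0.0552]
190 [array([nan, nan, nan]), array([nan, nan, nan]), array([nan, nan, nan]), array([0.4818, 0.0551, 0.1278])]
  return np.nanmean(a, axis, out=out, keepdims=keepdims)
```

Run:
```python
from w import row
row([.483,.0565,.16],-52);row([.483,.0565,.09],-52)
```

```text
[-0.1832, 0.0922, 0.2276, 0.0003, -0.0006, 0.0161] p0 [ 0.4493 -0.0182  0.2511] yaw0 129.0 t 2.7
[-0.1833, 0.0921, 0.4026, 0.0003, -0.0006, 0.0161] p0 [ 0.4493 -0.0182  0.2511] yaw0 129.0 t 2.7
```

```bash
python3 -m jog '[[[0,-0.09,0.04,0,0,0,0.016],[0,-0.181,0.09,0.05,0,0,0.016],[0,-0.182,0.09,0.14,0,0,0.016],[0,-0.182,0.09,0.23,0,0,0.016],[0,-0.182,0.09,0.32,0,0,0.016],[0,-0.182,0.09,0.4,0,0,0.016],[0,-0.182,0.09,0.4,0,0,0.016],[-1,-0.182,0.09,0.4,0,0,0.016],[-1,-0.182,0.09,0.4,0,0,0.016],[-1,-0.182,0.09,0.4,0,0,0.016],[-1,-0.182,0.09,0.4,0,0,0.016],[-1,-0.182,0.09,0.4,0,0,0.016]]]' 25
cat > arc.py <<'E'
from w import *
import sys
c=np.array([.582,.1335]); n=int(sys.argv[2])
st=robot.observe(); p=np.array(st['ee_pos']); v=p[:2]-c; a0=np.degrees(np.arctan2(v[1],v[0])); print('ang',a0.round(2),'r',np.hypot(*v).round(4))
q=st['tool_rot']; Y=R.from_quat([q[1],q[2],q[3],q[0]]).as_matrix()[:,1]; y0=np.degrees(np.arctan2(Y[1],Y[0]))
for k in range(1,n+1):
    d=float(sys.argv[1])*k/n; a=np.radians(a0+d)
    rr=row([*(c+np.hypot(*v)*np.array([np.cos(a),np.sin(a)])),p[2]],y0+d,False); print(rr.round(3).tolist())
E
python3 arc.py 36 10
```

```text
clock: 3.9
ee_pos: [0.4836, 0.054, 0.0937]
tool_rot: [0.001, -0.324, 0.946, 0.0]
contact_force: [-5.9, 0.3, 3.2]
finger_gap: 0.017
finger_force: 25.3
ang -141.07 r 0.1264
[-0.001, -0.02, 0.0, -0.001, 0.002, -0.06]
[-0.003, -0.04, 0.0, -0.001, 0.002, -0.12]
[-0.007, -0.059, 0.0, -0.001, 0.002, -0.18]
[-0.011, -0.078, 0.0, -0.001, 0.002, -0.24]
[-0.017, -0.097, 0.0, -0.001, 0.001, -0.3]
[-0.024, -0.116, 0.0, -0.001, 0.001, -0.36]
[-0.033, -0.134, 0.0, -0.001, 0.001, -0.42]
[-0.042, -0.152, 0.0, -0.001, 0.001, -0.48]
[-0.052, -0.168, 0.0, -0.001, 0.001, -0.54]
[-0.064, -0.185, 0.0, -0.001, 0.001, -0.6]
```

```bash
python3 -m jog '[[[-1,-0.001,-0.02,0,0,0,-0.06],[-1,-0.003,-0.04,0,0,0,-0.12],[-1,-0.007,-0.059,0,0,0,-0.18],[-1,-0.011,-0.078,0,0,0,-0.24],[-1,-0.017,-0.097,0,0,0,-0.3],[-1,-0.024,-0.116,0,0,0,-0.36],[-1,-0.033,-0.134,0,0,0,-0.42],[-1,-0.042,-0.152,0,0,0,-0.48],[-1,-0.052,-0.168,0,0,0,-0.54],[-1,-0.064,-0.185,0,0,0,-0.6],[-1,-0.064,-0.185,0,0,0,-0.6]]]'
python3 arc.py 35 10
```

```text
clock: 5.0
ee_pos: [0.5517, 0.0128, 0.0937]
tool_rot: [0.003, -0.602, 0.799, -0.001]
contact_force: [7.0, 4.2, -1.2]
finger_gap: 0.0171
finger_force: 25.5
ang -104.11 r 0.1245
[-0.001, -0.019, 0.0, -0.005, 0.004, -0.058]
[-0.004, -0.038, 0.0, -0.005, 0.004, -0.117]
[-0.007, -0.056, 0.0, -0.005, 0.004, -0.175]
[-0.012, -0.075, 0.0, -0.005, 0.004, -0.233]
[-0.018, -0.093, 0.001, -0.006, 0.004, -0.292]
[-0.024, -0.111, 0.001, -0.006, 0.004, -0.35]
[-0.032, -0.128, 0.001, -0.006, 0.003, -0.408]
[-0.041, -0.145, 0.001, -0.006, 0.003, -0.467]
[-0.051, -0.161, 0.001, -0.006, 0.003, -0.525]
[-0.062, -0.176, 0.001, -0.006, 0.003, -0.583]
```

```bash
python3 -m jog '[[[-1,-0.001,-0.019,0,0,0,-0.058],[-1,-0.004,-0.038,0,0,0,-0.117],[-1,-0.007,-0.056,0,0,0,-0.175],[-1,-0.012,-0.075,0,0,0,-0.233],[-1,-0.018,-0.093,0,0,0,-0.292],[-1,-0.024,-0.111,0,0,0,-0.35],[-1,-0.032,-0.128,0,0,0,-0.408],[-1,-0.041,-0.145,0,0,0,-0.467],[-1,-0.051,-0.161,0,0,0,-0.525],[-1,-0.062,-0.176,0,0,0,-0.583],[-1,-0.062,-0.176,0,0,0,-0.583],[-1,-0.062,-0.176,0,0,0,-0.583]]]'
python3 -m jog '[[[0,0,0,0,0,0,0],[0,0,0,0,0,0,0],[0,0,0,0,0,0,0],[0,0,0,0,0,0,0],[0,0,0,0,0,0,0],[0,0,0,-0.09,0,0,0],[0,0,0,-0.18,0,0,0],[0,0,0,-0.27,0,0,0],[0,0,0,-0.36,0,0,0],[0,0,0,-0.4,0,0,0],[0,0,0,-0.4,0,0,0]]]'
python3 - <<'E'
from m import *
from w import row
meas('scene','pics/s2.png');meas('side','pics/d2.png')
row([.578,-.277,.22],0);row([.578,-.277,.22],20);row([.578,-.277,.22],15)
E
```

```text
clock: 6.2
ee_pos: [0.6255, 0.0177, 0.0938]
tool_rot: [-0.003, 0.814, -0.582, 0.001]
contact_force: [2.4, 7.5, 0.5]
finger_gap: 0.0171
finger_force: 26.0
clock: 7.3
ee_pos: [0.6244, 0.0154, 0.2552]
tool_rot: [-0.002, 0.813, -0.582, 0.002]
contact_force: [-0.8, 0.1, -0.3]
finger_gap: 0.0427
finger_force: 0.0
scene turret c [0.5829 0.1325] r 0.1776 39 41
post 67 [0.6306 0.0136 0.1   ] zmax 0.127 ang -68.1 rad 0.128
blue 258 [0.4919 0.1928 0.0842] zmax 0.145 ang 146.4 rad 0.109
bluetop 13 [0.661  0.0228 0.2917] zmax 0.337 ang -54.5 rad 0.135
amber 404 [0.4978 0.0452 0.0973] zmax 0.147 ang -134.3 rad 0.122
green 261 [ 0.5855 -0.2743  0.0721] zmax 0.099 ang -89.6 rad 0.407
greentop 71 [ 0.5821 -0.2727  0.096 ] zmax 0.099 ang -90.1 rad 0.405
orange 229 [ 0.5131 -0.2912  0.0714] zmax 0.098 ang -99.3 rad 0.429
side turret c [0.5812 0.1349] r 0.1772 42 43
post 252 [0.6241 0.0079 0.1709] zmax 0.527 ang -71.3 rad 0.134
blue 6 [0.5356 0.1267 0.592 ] zmax 0.6 ang -169.7 rad 0.046
bluetop 188 [ 0.5955 -0.0072  0.4005] zmax 0.551 ang -84.3 rad 0.143
amber 831 [0.4851 0.0392 0.1011] zmax 0.16 ang -135.1 rad 0.136
green 625 [ 0.5784 -0.2771  0.0744] zmax 0.1 ang -90.4 rad 0.412m.py:27: RuntimeWarning: Mean of empty slice.
  mm=np.median(q,0); q=q[np.hypot(*(q-mm)[:,:2].T)<.045]; mm=q.mean(0)
  ret = um.true_divide(
Traceback (most recent call last):
  File "m.py", line 28, in meas
    print(nm,len(q),mm.round(4),'zmax',np.percentile(q[:,2],98).round(3),'ang',np.degrees(np.arctan2(*(mm[:2]-c)[::-1])).round(1),'rad',np.hypot(*(mm[:2]-c)).round(3))
                                       ~~~~~~~~~~~~~^^^^^^^^^^^
IndexError: index -1 is out of bounds for axis 0 with size 0
```

Run:
```python
from w import row
row([.578,-.277,.24],-41);row([.578,-.277,.19],-76.5)
```

```text
[0.656, 0.3433, 0.0269, 0.0004, 0.0004, 0.997] p0 [0.6233 0.0157 0.2509] yaw0 -161.2 t 7.4
[0.6561, 0.3433, 0.1519, -0.0002, 0.0005, -1.4113] p0 [0.6233 0.0157 0.2509] yaw0 -161.2 t 7.4
```

```bash
python3 -m jog '[[[0,0.07,0.04,0.02,0,0,0.12],[0,0.15,0.08,0.02,0,0,0.25],[0,0.24,0.13,0.02,0,0,0.38],[0,0.33,0.18,0.02,0,0,0.51],[0,0.42,0.23,0.02,0,0,0.64],[0,0.51,0.28,0.02,0,0,0.77],[0,0.58,0.31,0.02,0,0,0.89],[0,0.656,0.343,0.02,0,0,0.997],[0,0.656,0.343,0.02,0,0,0.997]]]'
python3 - <<'E'
from w import row
row([.577,-.277,.21],-76.5)
E
```

```text
clock: 8.3
ee_pos: [0.5767, -0.2802, 0.2407]
tool_rot: [-0.002, -0.412, 0.911, 0.001]
contact_force: [0.4, -0.1, -0.3]
finger_gap: 0.0426
finger_force: 0.0
[-0.0067, 0.0046, 0.0767, 0.0024, -0.0031, 0.5851] p0 [ 0.5767 -0.2802  0.2407] yaw0 138.6 t 8.3
```

```bash
python3 -m jog '[[[0,-0.006,0.004,0.02,0,0,0.13],[0,-0.006,0.004,0.04,0,0,0.26],[0,-0.006,0.004,0.06,0,0,0.39],[0,-0.006,0.004,0.07,0.002,-0.003,0.5],[0,-0.006,0.004,0.076,0.002,-0.003,0.585],[0,-0.006,0.004,0.076,0.002,-0.003,0.585],[0,-0.006,0.004,0.076,0.002,-0.003,0.585]]]'
python3 - <<'E'
from h import *
from w import row
img,d,X,K,P=grab('wrist','pics/w3.png')
hsv=cv2.cvtColor(img,cv2.COLOR_RGB2HSV); g=(hsv[...,0]>45)&(hsv[...,0]<85)&(hsv[...,1]>80)
for lo,hi in [(.09,.11),(.046,.062)]:
    q=X[g&(X[...,2]>lo)&(X[...,2]<hi)]; print(len(q), np.nanmedian(q,0).round(4), q.min(0).round(4),q.max(0).round(4))
print(robot.spot_in('stopper','wrist')); st=robot.observe(); print(st['ee_pos'])
for n in('scene','side'):
    img,d,X,K,P=grab(n)
    hsv=cv2.cvtColor(img,cv2.COLOR_RGB2HSV); g=(hsv[...,0]>45)&(hsv[...,0]<85)&(hsv[...,1]>80)&(X[...,1]<-.1)
    for lo,hi in [(.094,.11),(.046,.062)]:
        q=X[g&(X[...,2]>lo)&(X[...,2]<hi)]; print(n,len(q), np.nanmedian(q,0).round(4))
E
```

```text
clock: 9.0
ee_pos: [0.5783, -0.2738, 0.2119]
tool_rot: [0.001, -0.123, 0.992, 0.0]
contact_force: [0.1, -0.1, -0.1]
finger_gap: 0.0426
finger_force: 0.0
693 [ 0.5755 -0.2701  0.098 ] [ 0.5643 -0.2817  0.0927] [ 0.5873 -0.2564  0.1002]
728 [ 0.5672 -0.2756  0.0561] [ 0.5549 -0.2906  0.0542] [ 0.5943 -0.2488  0.0615]
[{'extent': [321.1, 225.9, 45.8, 51.6], 'p': 0.68}]
[ 0.57853872 -0.27400672  0.21258434]
scene 54 [ 0.583  -0.2722  0.0973]
scene 124 [ 0.5881 -0.2773  0.0554]
side 187 [ 0.5787 -0.2726  0.0984]
side 284 [ 0.5775 -0.2803  0.0567]
```

View pics/w3.png

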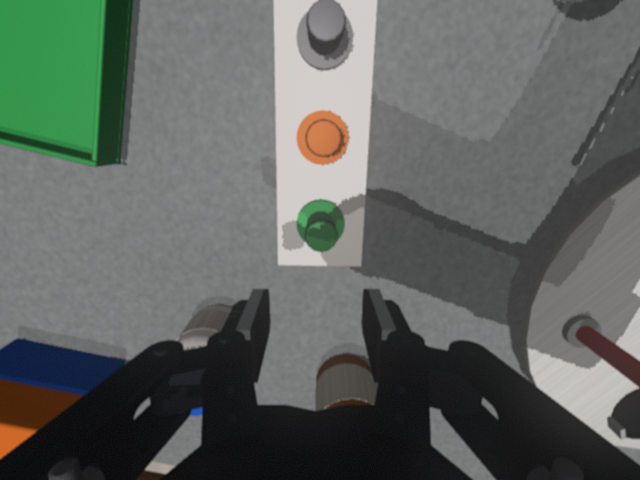

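Run:
```python
from w import row
row([.577,-.27,.064],-76.2)
```

```text
[0.0028, 0.0112, 0.3722, -0.0009, 0.0034, 0.0029] p0 [ 0.5786 -0.2741  0.2129] yaw0 104.0 t 9.2
```

```bash
python3 -m jog '[[[0.2,0.002,0.01,0.08,0,0.003,0],[0.2,0.002,0.01,0.16,0,0.003,0],[0.2,0.002,0.01,0.24,0,0.003,0],[0.2,0.002,0.01,0.31,0,0.003,0],[0.2,0.002,0.01,0.35,0,0.003,0],[0.2,0.002,0.01,0.37,0,0.003,0],[0.2,0.002,0.01,0.37,0,0.003,0]]]'
python3 -m jog '[[[-1,0,0,0,0,0,0],[-1,0,0,0,0,0,0],[-1,0,0,0,0,0,0],[-1,0,0,0,0,0,0],[-1,0,0,0,0,0,0],[-1,0,0,-0.01,0,0,0],[-1,0,0,-0.05,0,0,0],[-1,0,0,-0.12,0,0,0],[-1,0,0,-0.2,0,0,0],[-1,0,0,-0.3,0,0,0],[-1,0,0,-0.4,0,0,0],[-1,0,0,-0.4,0,0,0]]]' 30
```

```text
clock: 9.9
ee_pos: [0.5772, -0.2705, 0.0645]
tool_rot: [-0.0, -0.121, 0.993, -0.0]
contact_force: [-0.3, -0.1, 0.0]
finger_gap: 0.0511
finger_force: 0.0
clock: 11.1
ee_pos: [0.5789, -0.2718, 0.2338]
tool_rot: [0.005, -0.121, 0.993, -0.003]
contact_force: [-0.2, -0.9, 0.1]
finger_gap: 0.0252
finger_force: 29.6
```

Run:
```python
from w import row
row([.54,-.03,.31],127);row([.50,.24,.31],149)
```

```text
[-0.0526, 0.6085, -0.1949, -0.0094, 0.0078, -0.3852] p0 [ 0.5789 -0.2718  0.2338] yaw0 103.9 t 11.1
[-0.1176, 1.2878, -0.1997, -0.0109, 0.006, -0.7519] p0 [ 0.5789 -0.2718  0.2338] yaw0 103.9 t 11.1
```

```bash
python3 -m jog '[[[-1,-0.005,0.04,-0.08,-0.002,0.001,-0.05],[-1,-0.01,0.12,-0.15,-0.004,0.002,-0.1],[-1,-0.02,0.22,-0.195,-0.006,0.003,-0.16],[-1,-0.03,0.32,-0.195,-0.01,0.006,-0.22],[-1,-0.035,0.42,-0.195,-0.01,0.006,-0.28],[-1,-0.045,0.52,-0.195,-0.01,0.006,-0.34],[-1,-0.055,0.62,-0.195,-0.01,0.006,-0.4],[-1,-0.06,0.72,-0.195,-0.01,0.006,-0.46],[-1,-0.07,0.82,-0.195,-0.01,0.006,-0.52],[-1,-0.08,0.9,-0.195,-0.01,0.006,-0.57],[-1,-0.085,0.96,-0.195,-0.01,0.006,-0.61],[-1,-0.09,0.98,-0.195,-0.01,0.006,-0.63]]]'
python3 - <<'E'
from w import row
row([.50,.24,.31],149)
E
```

```text
clock: 12.3
ee_pos: [0.5173, 0.1207, 0.3031]
tool_rot: [-0.003, -0.438, 0.899, 0.004]
contact_force: [-0.2, -1.0, -0.3]
finger_gap: 0.0251
finger_force: 29.7
[-0.2079, 0.2182, -0.0154, 0.0105, -0.0015, -0.1179] p0 [0.5173 0.1207 0.3031] yaw0 141.9 t 12.3
```

```bash
python3 -m jog '[[[-1,-0.05,0.05,-0.01,0.005,-0.001,-0.04],[-1,-0.12,0.13,-0.015,0.01,-0.001,-0.08],[-1,-0.18,0.19,-0.015,0.01,-0.001,-0.118],[-1,-0.208,0.218,-0.015,0.01,-0.001,-0.118],[-1,-0.208,0.218,-0.015,0.01,-0.001,-0.118],[-1,-0.208,0.218,-0.015,0.01,-0.001,-0.118]]]'
python3 - <<'E'
from h import *
for n in ('wrist','scene'):
    img,d,X,K,P=grab(n,f'pics/{n}4.png')
    r=robot.spot_in('neck',n); print(n,r[:2]); np.savez(f'{n}4.npz',img=img,d=d,X=X,K=K,P=P)
st=robot.observe();print(st['ee_pos'],st['tool_rot'])
E
```

```text
clock: 12.9
ee_pos: [0.5014, 0.2375, 0.3094]
tool_rot: [-0.001, -0.49, 0.871, -0.0]
contact_force: [-0.7, -0.5, -0.9]
finger_gap: 0.0254
finger_force: 29.7
wrist [{'extent': [212.1, 152.6, 309.2, 296.9], 'p': 0.6}]
scene [{'extent': [334.4, 247.0, 124.2, 110.3], 'p': 0.93}, {'extent': [337.9, 156.5, 15.5, 24.0], 'p': 0.66}]
[0.50149118 0.23710993 0.30959501] [-3.15330615e-04 -4.90059629e-01  8.71688854e-01 -5.49552360e-05]
```

View pics/wrist4.png

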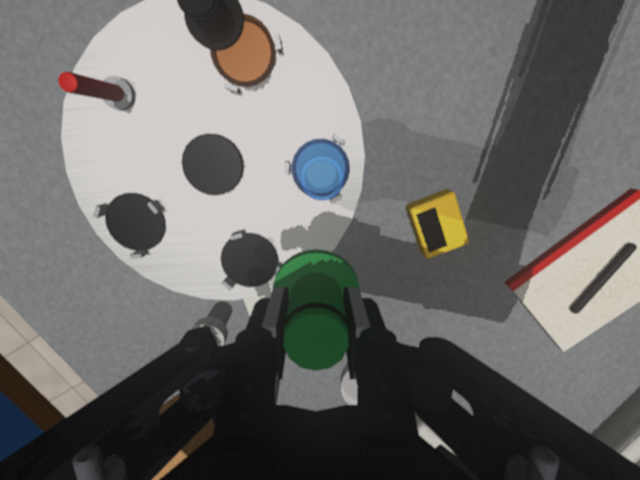

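The wrist view shows the blue flask rim as a circle at about (321,175), the post top at (68,82) and the plate centre at (213,164). The green stopper is held at about (316,300). I'll zoom in on the rim to measure it.

Run:
```python
from h import *
f=np.load('wrist4.npz'); img,d,X,K,P=[f[k] for k in ('img','d','X','K','P')]
def ray(u,v,z):
    r=P[:3,:3]@np.array([(u-K[0,2])/K[0,0],(v-K[1,2])/K[1,1],1]); return (P[:3,3]+r*(z-P[2,3])/r[2])
def px(p):
    q=np.linalg.inv(P)@np.r_[p,1]; return (K@q[:3]/q[2])[:2]
for u,v,z in [(321,175,.154),(68,82,.128),(213,164,.042)]: print(ray(u,v,z).round(4),X[v,u].round(4))
from m import circ
z=X[...,2]; hsv=cv2.cvtColor(img,cv2.COLOR_RGB2HSV)
b=(hsv[...,0]>95)&(hsv[...,0]<125)&(hsv[...,1]>90); b[:,:270]=0;b[:,370:]=0;b[220:]=0
q=X[b&(z>.148)&(z<.162)]; print('rim depth',len(q),np.nanmean(q,0).round(4),np.nanmin(q,0).round(4) if len(q) else '',np.nanmax(q,0).round(4) if len(q) else '')
o=cv2.resize(img[130:220,270:370][:,:,::-1],(800,720),interpolation=cv2.INTER_CUBIC)
for c,z_,col in [(ray(321,175,.154),.154,(0,255,255))]:
    for rad in (.0195,.015):
        for a in np.arange(0,6.3,.05):
            u,v=px([c[0]+rad*np.cos(a),c[1]+rad*np.sin(a),z_]); cv2.circle(o,(int((u-270+.5)*8),int((v-130+.5)*8)),1,col,-1)
cv2.imwrite('pics/rim4.png',cv2.resize(o,(640,576)))
# held stopper tip and top
g=(hsv[...,0]>45)&(hsv[...,0]<85)&(hsv[...,1]>80); v,u=np.nonzero(g); k=v<300; print('green',u[k].min(),u[k].max(),v.min())
```

```text
[0.4731 0.2026 0.154 ] [0.4773 0.2127 0.0492]
[0.6222 0.0212 0.128 ] [0.6224 0.0209 0.1275]
[0.5804 0.136  0.042 ] [0.5759 0.1374 0.0573]
rim depth 639 [0.4736 0.2047 0.1535] [0.4551 0.1862 0.1482] [0.4934 0.2242 0.1558]
green 274 358 251
```

View pics/rim4.png

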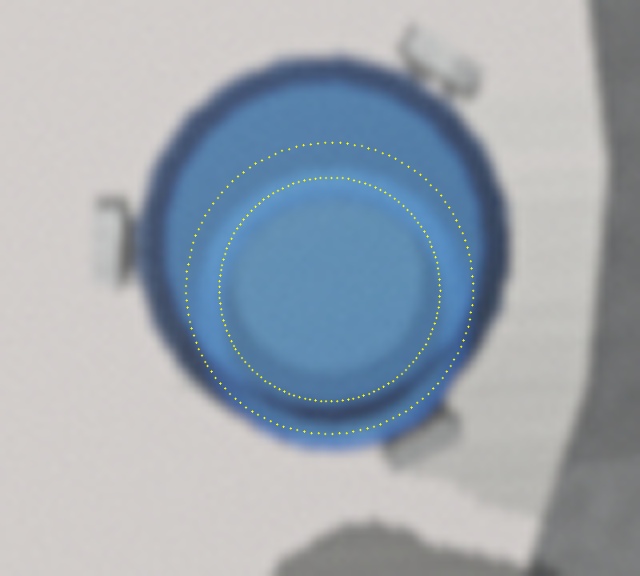

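Run:
```python
from h import *
f=np.load('wrist4.npz'); img,d,X,K,P=[f[k] for k in ('img','d','X','K','P')]
hsv=cv2.cvtColor(img,cv2.COLOR_RGB2HSV); g=(hsv[...,0]>45)&(hsv[...,0]<85)&(hsv[...,1]>80); z=X[...,2]
for lo,hi in [(.335,.36),(.29,.31),(.24,.262)]:
    q=X[g&(z>lo)&(z<hi)]; 
    if len(q): print(lo,len(q),q.mean(0).round(4),((q.min(0)+q.max(0))/2).round(4),(q.max(0)-q.min(0)).round(4))
c=np.load('scene4.npz'); img,d,X,K,P=[c[k] for k in ('img','d','X','K','P')]; z=X[...,2]
hsv=cv2.cvtColor(img,cv2.COLOR_RGB2HSV); b=(hsv[...,0]>95)&(hsv[...,0]<125)&(hsv[...,1]>90)
q=X[b&(z>.148)&(z<.16)&(abs(X[...,0]-.475)<.05)&(abs(X[...,1]-.2)<.05)]; print('scene rim',len(q),q.mean(0) if len(q) else '')
g=(hsv[...,0]>45)&(hsv[...,0]<85)&(hsv[...,1]>80)&(X[...,1]>0)
v,u=np.nonzero(g); print(len(u)); 
if len(u): print(u.min(),u.max(),v.min(),v.max(),X[g].mean(0).round(4),X[g].min(0).round(3),X[g].max(0).round(3))
```

```text
0.335 3263 [0.4988 0.2359 0.34  ] [0.5004 0.2373 0.3386] [0.0272 0.0252 0.0072]
0.29 2286 [0.4931 0.2268 0.2996] [0.4965 0.2304 0.3015] [0.0371 0.0296 0.017 ]
scene rim 48 [0.47576732 0.20071004 0.15183615]
876
256 392 2 165 [-0.2745  0.8872  0.1715] [-1.102  0.214 -0.009] [0.55  2.105 0.664]
```

Run:
```python
from w import row
row([.4757,.2035,.25],149);row([.4757,.2035,.215],149)
```

```text
[0.1052, 0.0114, 0.1491, 0.0002, -0.0006, -0.0052] p0 [0.5015 0.2371 0.3096] yaw0 148.7 t 13.1
[0.1052, 0.0114, 0.2366, 0.0002, -0.0006, -0.0052] p0 [0.5015 0.2371 0.3096] yaw0 148.7 t 13.1
```

```bash
python3 -m jog '[[[-1,0.03,0.004,0,0,0,0],[-1,0.07,0.008,0.02,0,0,0],[-1,0.105,0.011,0.08,0,0,0],[-1,0.105,0.011,0.15,0,0,0],[-1,0.105,0.011,0.2,0,0,0],[-1,0.105,0.011,0.235,0,0,0],[-1,0.105,0.011,0.235,0,0,0],[-1,0.105,0.011,0.235,0,0,0]]]'
python3 - <<'E'
from h import *
cr={}
for n in ('wrist','scene','side'):
    img,d,X,K,P=grab(n); np.savez(f'{n}5.npz',img=img,d=d,X=X,K=K,P=P)
    if n=='wrist': cr[n]=cv2.resize(img[150:350,220:420],(400,400))
    else:
        p=np.array([.475,.203,.16]); q=np.linalg.inv(P)@np.r_[p,1]; u,v=(K@q[:3]/q[2])[:2].astype(int); print(n,u,v)
        cr[n]=cv2.resize(img[v-40:v+40,u-40:u+40],(400,400),interpolation=cv2.INTER_CUBIC)
o=np.zeros((600,800,3),np.uint8); o[:400,:400]=cr['scene'];o[:400,400:]=cr['side'];o[400:,:200]=cv2.resize(cr['wrist'],(200,200))
cv2.imwrite('pics/c5.png',o[:,:,::-1])
E
```

```text
clock: 13.9
ee_pos: [0.4758, 0.2042, 0.2163]
tool_rot: [-0.0, -0.491, 0.871, -0.0]
contact_force: [-0.2, 0.0, 0.8]
finger_gap: 0.0251
finger_force: 29.7
scene 323 192
side 274 206
```

View pics/c5.png

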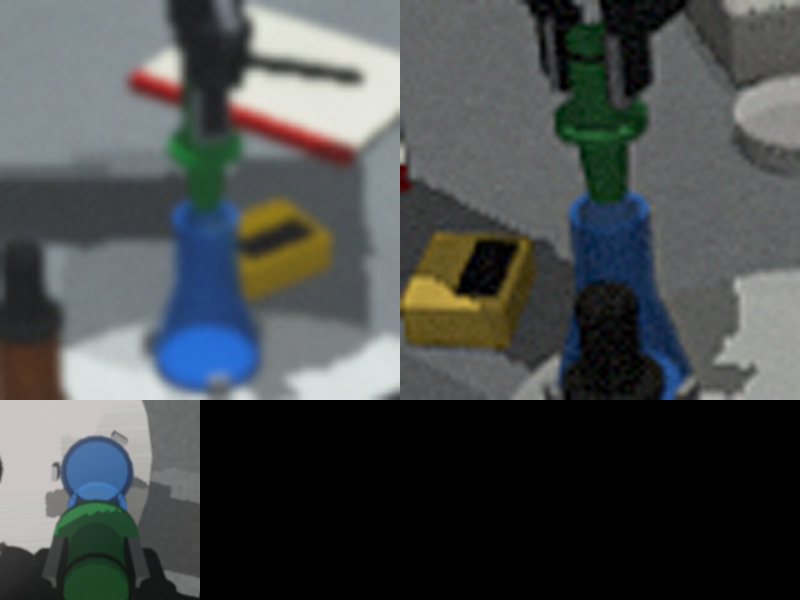

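The stopper tip is centred over the rim in both fixed views (scene 206 against 206, side about 607 against 608 expected). I'll lower it slowly and watch the force.

```bash
python3 -m jog '[[[-1,0,-0.001,0.01,0,0,0],[-1,0,-0.001,0.02,0,0,0],[-1,0,-0.001,0.03,0,0,0],[-1,0,-0.001,0.04,0,0,0],[-1,0,-0.001,0.05,0,0,0],[-1,0,-0.001,0.06,0,0,0],[-1,0,-0.001,0.07,0,0,0],[-1,0,-0.001,0.08,0,0,0],[-1,0,-0.001,0.09,0,0,0],[-1,0,-0.001,0.09,0,0,0],[-1,0,-0.001,0.09,0,0,0]]]'; python3 -c "
from plant import robot
for _ in range(3):
  s=robot.observe();print(s['contact_force'].round(2),s['wrist_torque'].round(2),s['ee_pos'].round(4))"
```

```text
clock: 15.15
ee_pos: [0.4759, 0.2042, 0.1793]
tool_rot: [-0.001, -0.491, 0.871, -0.0]
contact_force: [-0.5, 0.4, -1.0]
finger_gap: 0.0252
finger_force: 29.7
[-0.5   0.42 -1.02] [ 0.01 -0.04  0.04] [0.4759 0.2042 0.1793]
[-0.5   0.42 -1.02] [ 0.01 -0.04  0.04] [0.4759 0.2042 0.1793]
[-0.5   0.42 -1.02] [ 0.01 -0.04  0.04] [0.4759 0.2042 0.1793]
```

```bash
python3 -m jog '[[[-1,0,0,0.004,0,0,0],[-1,0,0,0.008,0,0,0],[-1,0,0,0.012,0,0,0],[-1,0,0,0.016,0,0,0],[-1,0,0,0.02,0,0,0],[-1,0,0,0.022,0,0,0],[-1,0,0,0.022,0,0,0],[-1,0,0,0.022,0,0,0]]]'
```

```text
clock: 15.95
ee_pos: [0.4759, 0.2043, 0.1709]
tool_rot: [-0.0, -0.491, 0.871, -0.0]
contact_force: [-2.9, -0.2, 3.4]
finger_gap: 0.0249
finger_force: 30.1
```

```bash
python3 -m jog '[[[-1,0,0,0.002,0,0,0],[-1,0,0,0.004,0,0,0],[-1,0,0,0.005,0,0,0],[-1,0,0,0.005,0,0,0]]]'
```

```text
clock: 16.35
ee_pos: [0.4761, 0.2045, 0.1708]
tool_rot: [0.001, -0.491, 0.871, -0.0]
contact_force: [-5.5, -0.1, 11.1]
finger_gap: 0.0249
finger_force: 30.9
```

```bash
python3 -m jog '[[[-1,0.001,0.001,0,0,0,0],[-1,0.0015,0.002,0,0,0,0],[-1,0.0015,0.002,0,0,0,0],[-1,0.0015,0.002,0,0,0,0]]]'
python3 - <<'E'
from h import *
cr={}
for n in ('scene','side'):
    img,d,X,K,P=grab(n)
    p=np.array([.475,.203,.16]); q=np.linalg.inv(P)@np.r_[p,1]; u,v=(K@q[:3]/q[2])[:2].astype(int)
    cr[n]=cv2.resize(img[v-25:v+25,u-25:u+25],(400,400),interpolation=cv2.INTER_CUBIC)
cv2.imwrite('pics/c6.png',np.hstack([cr['scene'],cr['side']])[:,:,::-1])
E
```

```text
clock: 16.75
ee_pos: [0.4759, 0.2044, 0.1708]
tool_rot: [0.002, -0.491, 0.871, -0.0]
contact_force: [-0.5, -0.1, 9.1]
finger_gap: 0.0253
finger_force: 30.6
```

View pics/c6.png

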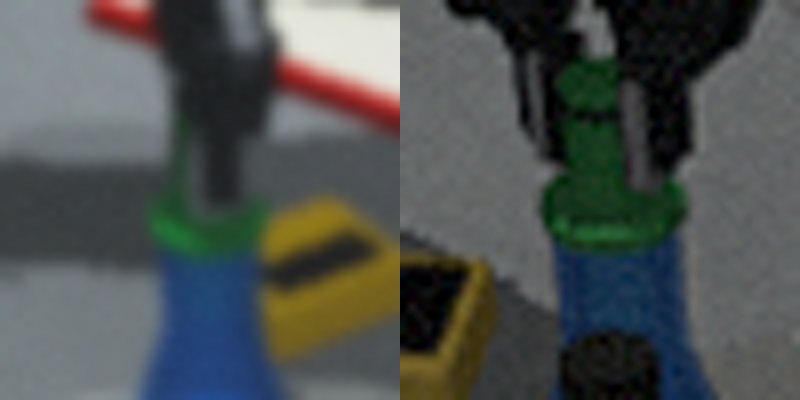

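The collar sits on the neck in both views, with no gap and the side load gone. I'll unload slightly, open, and retreat straight up.

```bash
python3 -m jog '[[[-1,0,0,-0.003,0,0,0],[-1,0,0,-0.003,0,0,0],[0,0,0,-0.003,0,0,0],[0,0,0,-0.003,0,0,0],[0,0,0,-0.003,0,0,0],[0,0,0,-0.003,0,0,0],[0,0,0,-0.003,0,0,0],[0,0,0,-0.08,0,0,0],[0,0,0,-0.17,0,0,0],[0,0,0,-0.26,0,0,0],[0,0,0,-0.3,0,0,0],[0,0,0,-0.3,0,0,0]]]'
python3 -m jog '[[[0,-0.05,0,0,0,0,0],[0,-0.1,0,0,0,0,0],[0,-0.13,0,0,0,0,0],[0,-0.13,0,0,0,0,0]]]'
python3 - <<'E'
from h import *
cr=[]
for n in ('scene','side','wrist'):
    img,d,X,K,P=grab(n)
    p=np.array([.475,.203,.16]); q=np.linalg.inv(P)@np.r_[p,1]; u,v=(K@q[:3]/q[2])[:2].astype(int); w=70 if n=='wrist' else 25
    u,v=np.clip(u,w,640-w),np.clip(v,w,480-w)
    cr.append(cv2.resize(img[v-w:v+w,u-w:u+w],(266,266),interpolation=cv2.INTER_CUBIC))
    hsv=cv2.cvtColor(img,cv2.COLOR_RGB2HSV); g=(hsv[...,0]>45)&(hsv[...,0]<85)&(hsv[...,1]>80)&(np.hypot(X[...,0]-.475,X[...,1]-.203)<.04)&(X[...,2]>.12)
    q=X[g]; print(n,len(q),'top z',np.percentile(q[:,2],[95,99]).round(4),'top c',q[q[:,2]>.195].mean(0).round(4),'collar c',q[(q[:,2]<.165)].mean(0).round(4))
cv2.imwrite('pics/c7.png',np.hstack(cr)[:,:,::-1])
E
```

```text
clock: 18.05
ee_pos: [0.4758, 0.2045, 0.2916]
tool_rot: [0.002, -0.491, 0.871, 0.0]
contact_force: [-0.9, -0.4, 0.3]
finger_gap: 0.0428
finger_force: 0.0
clock: 18.45
ee_pos: [0.502, 0.2494, 0.2864]
tool_rot: [-0.002, -0.491, 0.871, -0.0]
contact_force: [-0.3, -0.1, -0.6]
finger_gap: 0.0427
finger_force: 0.0
scene 196 top z [0.2019 0.2029] top c [0.4782 0.2001 0.2001] collar c [0.4815 0.1969 0.1582]
side 481 top z [0.5741 0.5886] top c [0.4831 0.2109 0.4173] collar c [0.4776 0.1938 0.1605]
wrist 2394 top z [0.2027 0.2034] top c [0.4743 0.2045 0.2032] collar c [0.4715 0.2003 0.16  ]
```

View pics/c7.png

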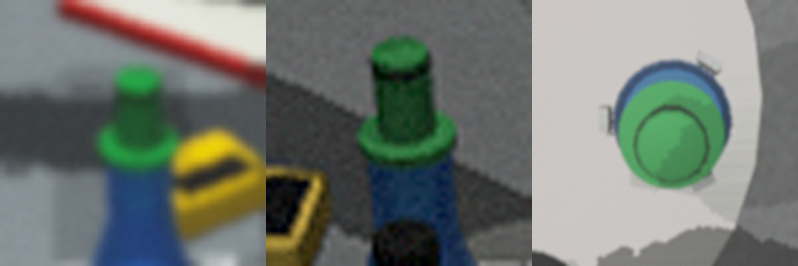

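All three views show the stopper upright with its collar flat on the rim. Its top is at 0.202–0.203 m and 0.202 is expected. Handing in.

```bash
python3 -c "
from plant import robot
print(robot.sign_off())"
```

```text
the job is handed in; nothing more can be done
None
```

I turned the turret one click and lowered the green stopper by hand into the blue flask's neck until its collar sat on the rim, then released it and handed the job in at about 18.6 s; the hand-in gave no verdict.

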